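# Close the tin track's flip stop and press the row of tins against it

## Robot

A 6-joint arm with a two-finger parallel gripper is mounted at the origin on the work surface. World frame = base frame: x ahead of the robot, y to its left, z up, the work surface at z = 0. Lengths are in mm, angles in rad, forces in N, time in s.
With the tool pointing down it reaches from about 300 to 775 mm from the base axis. Payload 14.6 kg.
Tool frame: the origin (TCP) lies midway between the tips of the shut fingers; the grasp point (between the pads) lies 19 mm behind it (manip.grip_point_offset is the distance from the TCP to the grasp point, in mm); x points along the fingers, z is the direction in which the jaws open and shut, and the axes are right-handed (so a half turn about x gives the same grasp; the last joint's range is limited). The gripper opens to 94 mm and grips with 3 to 60 N. Pads are 16 mm wide; open, the fingers measure 119 mm over their backs; the gripper's body (75 mm by 177 mm) begins 78 mm behind the grasp point.
Start: joints at [1.11, 0.3, 1.521, -0, 1.321, -0.067], TCP at [211.032, 507.893, 205.446] pointing down, gripper open.
Joint ranges: [-3.03, 3.03], [-0.79, 2.21], [0.23, 2.52], [-1.04, 4.18], [0, 3.07], [-2.55, 2.55]. Speed limits (rad/s): [2.22, 2.22, 2.57, 3.14, 3.14, 3.14].

## Interface

Orientations are given as [roll, pitch, yaw] about the fixed x, y, z axes, in that order (R = Rz(yaw) Ry(pitch) Rx(roll)).
In Python, from cell import manip, camera, calibration, order gives the robot as it stands.
- The arm moves only by the tool jog_arm, never from a script. Its arguments are lists of equal length, an entry for each row: "turn": the turn, a rotation vector about the tool's x, y, z in degrees, a list of three; "dp": the shift along the tool's x, y, z in cm, a list of three; "gripper": the closure, from 0 (fully open) to 1 (shut). In form: {"turn": [[ax, ay, az], ...], "dp": [[tx, ty, tz], ...], "gripper": [gripper, ...]}. A call has 1 to 8 rows; each row shifts and turns the pose as measured when the row begins, along the tool's axes as they then stand; what a row does not reach is not made up. A row lasts 1/8 s, in which the tool goes at most 62.5 mm and 10.7 degrees, less where a joint would pass 70% of its speed; a pose out of reach is approached as far as the arm can. A call is refused whole if a number of a shift passes 6.25 or a number of a turn 10.7, either way. A call with a gripper value outside its range is refused whole. The fingers move at their own pace and stop on an object; "grip_force" is the grip in N (left out, the last holds). Time passes only in rows, so rows that do not move let the fingers close. It gives the time, the measured TCP pose, the force and the opening at its end, in the units of the state.
- manip.read_state(): the state, without advancing time (a new reading comes with each control period).
- camera(name): name is "scene" or "top" or "wrist"; returns (picture, depth): 384x512x3 uint8, red, green, blue; 384x512 float32, mm along the optical axis (not along the pixel's ray), 0 where there is no reading.
- calibration(name): a dict with "K" (3x3 intrinsics, pixels), "world_from_camera" (4x4, takes a point from camera to world coordinates). Camera axes: x right, y down, z forward; pixel columns grow to the right and rows downward; lengths in mm; the calibration is good to about 2 mm. A picture is of the moment at which its call begins: read the wrist's pose just before it. calibration takes no time and is no camera call; for the wrist camera it gives the pose at the moment of the call.
- order.sign_off(): hands the job in, once; it reports no verdict.
The state is a dict: "clock": time; "joints": joint angles; "qd": joint speeds; "effort": joint torques, N m; "eef_pos": TCP position; "eef_rot": TCP orientation; "wrist_force": force on the tool from outside, world axes, zero at the start; "moment": the same for the moment, N m; "finger_gap": finger opening in mm.
Only numpy, scipy, OpenCV 4.12 (cv2) and the standard library are available. Lean on these libraries where they do the work, as an engineer would, in place of code of your own. Each camera call takes 0.05 s, during which the arm holds its last target.

## Task

Flip the raised stop flag fully down across the steel track, then push the row of three steel tins along the track so that they close up, standing upright and touching one another, and press the row firmly but gently against the flag for a moment (about 8 N at the flag; more than 16 N strains its spring mount, less than 4 N does not bed the row). Leave the row standing snug against the lowered flag, let go, and do not disturb the other kitchen things.

Things in the scene. Friction and masses are not known exactly. Their poses are not given: they have to be found in the camera images.
- rack: fixed stainless steel track, 420 mm long (its y), 86 mm wide (its x). Origin: centre of its underside, on the table. Floor top 4 mm above the table; side walls 20 mm high above the table, inner width 70 mm, both ends open. Tins are pushed along its +y, towards the stop flag. Its x points across, from the flag's hinge side (x = -60 mm) to the other side.
- flag_hinge (a point): point on the flag's hinge axis, at rack x -60, height 36 mm, given at y +150 (middle of the slot). The axis runs along rack y. With the flag down, its face that stops the tins lies at rack y +137 to +153, as set. The flag is sprung: it gives about 1 mm for each 8 N of push along rack +y, 6 mm at most, and springs back.
- stop: stop beside the track: fixed slotted foot 45 x 85 mm; origin on the table at mid-slot (rack x -60, y +150). On it is clamped a dark hinge block (28 x 34, 46 mm high) with the flag, set anywhere within 8 mm either way of mid-slot along rack y; this setting is not measured: find it by feel. The clamp holds.
- flag (a joint): flag angle: 0 = upright, +1.571 = fully down (end stop), level across the track; swings towards rack +x. Stiff friction hinge (0.2 N m): stays at any angle. Flat steel bar, 130 mm long from the hinge, 10 mm thick along rack y, 24 mm wide (24 to 48 mm above the table when down)
- tin_front: closed steel tin, a plain cylinder 64 mm in diameter and 60 mm high, about 0.11 to 0.23 kg, standing in the track nearest the flag. Origin: centre of its underside. Sliding drag of the whole row is some 1.5 to 8 N, not the same every time.
- tin_mid: identical tin, the middle one of the row; origin at the centre of its underside
- tin_rear: identical tin, the last of the row, farthest from the flag: the one to push; origin at the centre of its underside
- grinder: bystander: steel pepper grinder with a turning knob on top, 52 mm across, 150 mm high, beyond the track; origin: centre of its underside (so for all bystanders)
- tray: bystander: pale blue plastic tray, 110 x 170 x 28 mm
- cup: bystander: short white ceramic cup, 74 mm across, 60 mm high
- tumbler: bystander: steel tumbler, 68 mm across, 75 mm high, on the hinge side of the track
- katori: bystander: small steel bowl, 90 mm across, 40 mm high, on the hinge side of the track
- masala: bystander: round closed steel spice box, 120 mm across, 65 mm high
- shaker: bystander: small white ceramic salt shaker, 44 mm across, 70 mm high, past the flag end of the track
Not all that is in view belongs to the job. Leave any yellow look-alike of the tin_mid alone. Leave any green look-alike of the tin_rear alone.

How it is judged (in metres and radians):
On the way, in this order (a step that is already met when the one before it is completed fails the run):
1. the flag is fully down across the empty part of the track (value of joint flag above 1.5 rad and y of tin_front in the frame of rack below 0.095 m), for 0.2 s.
2. the closed-up row is pressed against the lowered flag with 4 N or more (value of joint flag above 1.5 rad and contact force between tin_front and stop above 4 N and horizontal distance between tin_front and tin_mid below 0.0665 m and horizontal distance between tin_mid and tin_rear below 0.0665 m), for 0.3 s.
At the end, for the whole second after the job is handed in: The flag is down (1.50 rad or more); the front tin still touches the flag (0.2 N or more); neighbouring tins are touching (centres at most 66.5 mm apart); all three stand upright on the track floor between its walls, at rest (value of joint flag above 1.5 rad and contact force between tin_front and stop above 0.2 N and horizontal distance between tin_front and tin_mid below 0.0665 m and horizontal distance between tin_mid and tin_rear below 0.0665 m and x of tin_front in the frame of rack between -0.008 and 0.008 m and x of tin_mid in the frame of rack between -0.008 and 0.008 m and x of tin_rear in the frame of rack between -0.008 and 0.008 m and angle between each of tin_front, tin_mid, tin_rear's own z axis and vertical below 0.06 rad and height (world z) of each of tin_front, tin_mid, tin_rear below 0.01 m and linear speed of each of tin_front, tin_mid, tin_rear below 0.01 m/s).
It fails at once if the row is pressed against the flag with more than 16 N (contact force between tin_front and stop above 16 N).
It fails at once if a tin tips (angle between any of tin_front, tin_mid, tin_rear's own z axis and vertical above 0.25 rad).
It fails at once if another kitchen thing is moved by more than 15 mm (distance of any of grinder, tray, cup, tumbler, katori, masala, shaker from where it was at the start of the episode above 0.015 m).
It also fails if it takes over 61 s, if anything falls off the work surface, if the arm or the gripper's body presses on something with over 40 N, if the wrist force passes 120 N, or if a joint passes its speed limit or range.

## Working session

There is one attempt and no reset: what is moved stays moved. The work goes in short steps, Python scripts to look and compute and a tool call to move; the robot and the scene stay as the last step left them, time stands still between calls to the robot, and variables do not carry over. Pictures are saved under pics/ and viewed, and the job is handed in when it is done.

Besides the shell and the picture viewer there is one more tool, called after "Request:" as name(argument=value, ...) on one line, values as JSON. jog_arm: Moves the arm, as the interface text tells. Its arguments: {"type":"object","properties":{"turn":{"type":"array","items":{"type":"array","items":{"type":"number"}}},"dp":{"type":"array","items":{"type":"array","items":{"type":"number"}}},"gripper":{"type":"array","items":{"type":"number"}},"grip_force":{"type":"number"}},"required":["turn","dp","gripper"]}

```bash
mkdir -p pics; ls
python3 - <<'E'
from cell import manip,camera,calibration
import cv2,numpy as np
print(manip.read_state())
for n in ("scene","top"):
    p,d=camera(n); cv2.imwrite(f"pics/{n}0.png",p[:,:,::-1]); np.savez(f"{n}0.npz",p=p,d=d,**calibration(n))
    print(n,calibration(n))
E
```

```text
pics
{'clock': 0.0, 'joints': array([ 1.11044598e+00,  3.00485952e-01,  1.52160629e+00, -2.56935580e-05,
        1.32072925e+00, -6.65794781e-02]), 'qd': array([-0.00233872,  0.00036024, -0.00097313, -0.00053721, -0.00084559,
       -0.00060683]), 'effort': array([-2.13575629e-03, -5.31803477e+01, -3.52739561e+01,  7.07559334e-02,
        2.43383349e-02, -8.02764430e-05]), 'eef_pos': array([210.89317666, 507.65494852, 204.86753163]), 'eef_rot': array([ 3.09526247,  1.56956723, -2.010891  ]), 'wrist_force': array([ 0.20372709, -0.48695973,  0.44526284]), 'moment': array([-0.00855647, -0.05860702,  0.01302729]), 'finger_gap': 93.86597914297481}
scene {'K': array([[444.82763552,   0.        , 253.2087616 ],
       [  0.        , 444.82763552, 192.23065348],
       [  0.        ,   0.        ,   1.        ]]), 'world_from_camera': array([[-2.47015406e-01,  8.19885196e-01, -5.16499423e-01,
         1.15009235e+03],
       [ 9.68984239e-01,  2.04992963e-01, -1.38012429e-01,
         1.49750007e+02],
       [-7.27560026e-03, -5.34570997e-01, -8.45092252e-01,
         1.04442603e+03],
       [ 0.00000000e+00,  0.00000000e+00,  0.00000000e+00,
         1.00000000e+00]])}
top {'K': array([[484.49746146,   0.        , 258.66510107],
       [  0.        , 484.49746146, 197.53275754],
       [  0.        ,   0.        ,   1.        ]]), 'world_from_camera': array([[-1.82235300e-02, -9.81459332e-01,  1.90802209e-01,
         3.51166788e+02],
       [-9.99549422e-01,  2.24358100e-02,  1.99395815e-02,
        -4.35073371e+00],
       [-2.38506904e-02, -1.90352868e-01, -9.81425968e-01,
         1.15066044e+03],
       [ 0.00000000e+00,  0.00000000e+00,  0.00000000e+00,
         1.00000000e+00]])}
```

View pics/scene0.png

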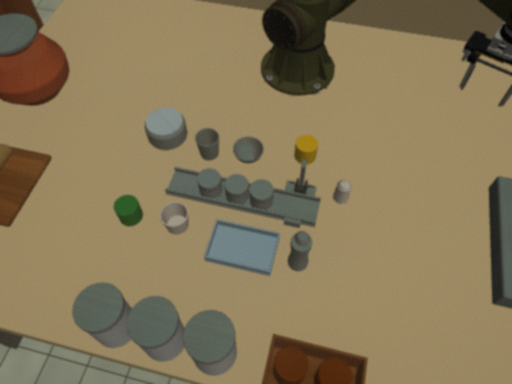

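View pics/top0.png

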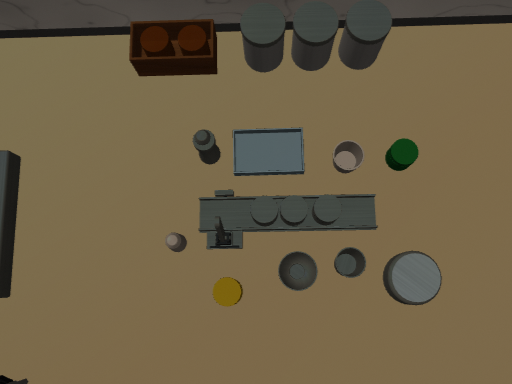

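```bash
cat > h.py <<'E'
import numpy as np,cv2
def load(n):
    z=np.load(n); return z['p'],z['d'],z['K'],z['world_from_camera']
def ray(K,T,u,v,h):
    d=T[:3,:3]@np.linalg.inv(K)@np.array([u,v,1.]); o=T[:3,3]; return o+d*(h-o[2])/d[2]
def cloud(d,K,T):
    v,u=np.indices(d.shape); P=np.stack([(u-K[0,2])/K[0,0]*d,(v-K[1,2])/K[1,1]*d,d],-1)
    return P@T[:3,:3].T+T[:3,3]
E
python3 - <<'E'
from h import *
p,d,K,T=load('top0.npz')
c=p[170:260,180:400,::-1]; cv2.imwrite('pics/topc.png',cv2.resize(c,None,fx=3.6,fy=3.6,interpolation=cv2.INTER_CUBIC))
p2,d2,K2,T2=load('scene0.npz')
c=p2[130:240,150:350,::-1]; cv2.imwrite('pics/scc.png',cv2.resize(c,None,fx=4,fy=4,interpolation=cv2.INTER_CUBIC))
W=cloud(d,K,T)
# height map printed as picture
h=np.clip(W[...,2],-10,150); cv2.imwrite('pics/h.png',cv2.resize(((h[150:300,140:450]+10)*1.5).astype(np.uint8),None,fx=2.5,fy=2.5,interpolation=0))
for (n,dd,KK,TT) in (('top',d,K,T),('scene',d2,K2,T2)):
    W=cloud(dd,KK,TT)
    m=(W[...,2]>52)&(W[...,2]<70)&(dd>0)&(W[...,0]>250)&(W[...,0]<650)&(abs(W[...,1])<450)
    k,l,s,cc=cv2.connectedComponentsWithStats(m.astype(np.uint8))
    for i in range(1,k):
        if s[i,4]>40:
            P=W[l==i]; print(n,s[i],P.mean(0).round(1),P.min(0).round(0),P.max(0).round(0))
    m=(W[...,2]>12)&(W[...,2]<26)&(dd>0)&(W[...,0]>250)&(W[...,0]<500)&(abs(W[...,1])<350)
    P=W[m]; print(len(P))
    print('table z',np.median(W[330:360,100:150,2]) if n=='top' else np.median(W[250:280,20:60,2]))
E
```

```text
top [334 159  30  12  74] [ 633.9 -191.1   58.6] [ 624. -225.   52.] [ 649. -159.   63.]
top [393 158  24   8 132] [ 642.7 -320.    58.8] [ 634. -347.   52.] [ 650. -296.   65.]
top [280 195  28  28 609] [535.2 -61.   63.2] [504. -92.  54.] [567. -30.  69.]
top [313 194  29  29 618] [ 534.9 -137.3   63.1] [ 504. -169.   52.] [ 567. -106.   69.]
top [250 196  28  28 614] [535.3   6.6  63.1] [505. -24.  52.] [567.  38.  69.]
top [165 233  17  16 202] [468.5 212.9  63.5] [452. 196.  52.] [486. 233.  70.]
top [342 249  22  27  80] [ 418.2 -199.7   61. ] [ 384. -211.   53.] [ 441. -167.   70.]
top [ 387  251   54   54 2203] [ 375.9 -321.    63.1] [ 318. -381.   52.] [ 435. -264.   70.]
top [213 277  28  29 651] [353.5  93.   59.2] [324.  63.  53.] [385. 123.  66.]
976
table z -0.6346616696615683
scene [145 108  41  33 999] [ 383.4 -318.5   63.1] [ 322. -380.   52.] [ 436. -264.   70.]
scene [196 130  22  13 103] [ 390.5 -189.    61.1] [ 379. -210.   52.] [ 432. -156.   70.]
scene [296 135  23  20 343] [356.1  94.7  59.4] [321.  63.  52.] [387. 126.  65.]
scene [197 143  22   9  69] [ 436.4 -170.1   61.4] [ 413. -205.   53.] [ 444. -146.   70.]
scene [197 169  25  22 419] [ 538.9 -135.    63. ] [ 505. -168.   52.] [ 569. -105.   69.]
scene [225 174  24  23 422] [538.6 -59.2  63.2] [504. -92.  53.] [569. -28.  69.]
scene [250 179  24  23 435] [539.2   8.6  62.9] [505. -24.  53.] [568.  40.  69.]
scene [337 180  14  13 137] [475.2 215.4  63.2] [457. 198.  52.] [489. 233.  70.]
scene [119 195  19   8  80] [ 643.1 -320.8   59.6] [ 633. -346.   55.] [ 650. -297.   65.]
scene [163 202  26  12  84] [ 634.1 -194.9   57.5] [ 623. -225.   52.] [ 650. -156.   62.]
728
table z -0.410570453874584
```

View pics/topc.png

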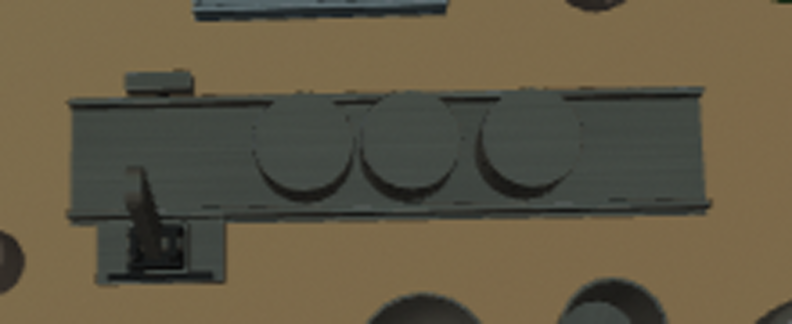

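View pics/scc.png

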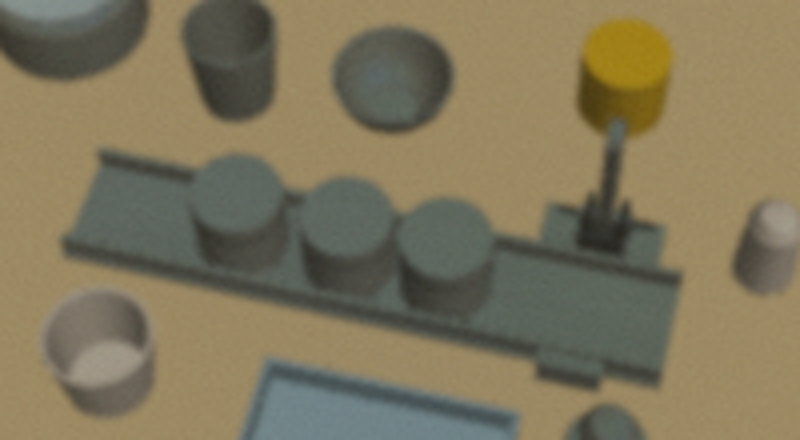

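View pics/h.png

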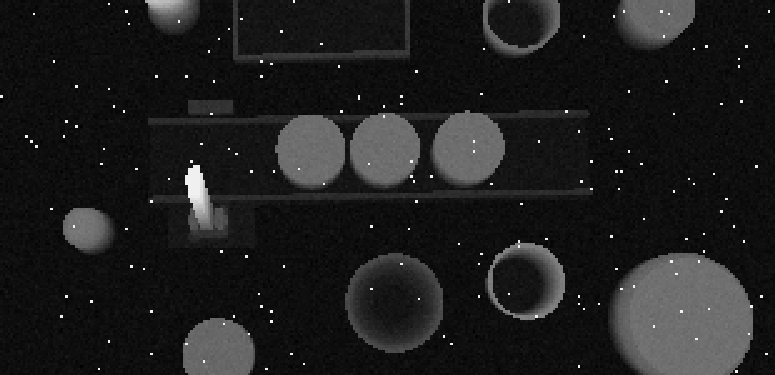

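Run:
```python
from h import *
A=[];B=[]
for n in ('top0.npz','scene0.npz'):
    p,d,K,T=load(n); W=cloud(d,K,T)
    ok=(d>0)&(W[...,1]>-235)&(W[...,1]<205)
    for lo,hi in ((480,510),(565,592)):
        m=ok&(W[...,2]>14)&(W[...,2]<26)&(W[...,0]>lo)&(W[...,0]<hi)
        P=W[m]; c=np.polyfit(P[:,1],P[:,0],1)
        for _ in range(5):
            r=P[:,0]-np.polyval(c,P[:,1]); P=P[abs(r)<5]; c=np.polyfit(P[:,1],P[:,0],1)
        print(n,len(P),c,P[:,1].min(),P[:,1].max(),np.sort(P[:,1])[[3,-4]], 'x range',np.percentile(P[:,0]-np.polyval(c,P[:,1]),[2,98]))
    m=ok&(W[...,2]>1.5)&(W[...,2]<7)&(W[...,0]>515)&(W[...,0]<560); P=W[m]
    print('floor y',np.percentile(P[:,1],[0.3,99.7]),P[:,1].min(),P[:,1].max())
    m=ok&(W[...,2]>75)&(W[...,2]<180)&(W[...,0]>420)&(W[...,0]<540)&(W[...,1]>80); P=W[m]
    print('flag',len(P),P.mean(0)); 
    for a in range(75,176,15):
        q=P[(P[:,2]>a)&(P[:,2]<a+15)]
        if len(q): print(a,len(q),np.median(q,0).round(1),q.min(0).round(),q.max(0).round())
    m=ok&(W[...,2]>28)&(W[...,2]<60)&(W[...,0]>430)&(W[...,0]<500)&(W[...,1]>80); P=W[m]; print('block',P.mean(0),np.percentile(P,[3,97],0).round(1))
    m=ok&(W[...,2]>12)&(W[...,2]<32)&(W[...,0]>588)&(W[...,0]<620)&(W[...,1]>80); P=W[m]; print('far bracket',P.mean(0),np.percentile(P,[3,97],0).round(1))
    # foot/things on robot side
    m=ok&(W[...,2]>3)&(W[...,2]<26)&(W[...,0]>420)&(W[...,0]<485)&(W[...,1]>80); P=W[m]; print('foot',P.mean(0),np.percentile(P,[2,98],0).round(1))
```

```text
top0.npz 376 [4.04082075e-03 4.97815092e+02] -233.8843543757906 160.93492809582196 [-231.46813217  156.16579636] x range [-2.44836917  2.81776982]
top0.npz 255 [9.98394987e-03 5.73735349e+02] -234.2159245495593 161.14529459337507 [-231.49009131  153.86912227] x range [-2.7494053   4.62795405]
floor y [-234.45867217  202.11313095] -234.9658325289384 204.2821997727615
flag 142 [487.78714014 102.19559276 135.25591175]
75 9 [472.3 100.5  81.4] [472.  99.  76.] [479. 107.  88.]
90 21 [476.1  99.2  97.2] [473.  98.  91.] [496. 108. 104.]
105 19 [478.6  99.1 117.4] [475.  99. 110.] [500. 108. 120.]
120 10 [480.2 104.1 127.4] [478.  99. 120.] [493. 108. 135.]
135 20 [484.   99.1 140.5] [480.  98. 136.] [503. 107. 149.]
150 59 [495.6 102.9 161. ] [483.  99. 152.] [508. 109. 165.]
165 4 [491.4 104.3 165.7] [489. 100. 165.] [494. 108. 166.]
block [471.68759059 140.08565068  45.28308776] [[455.3  88.2  29.9]
 [484.7 203.2  58.9]]
far bracket [589.79148749 104.48637334  22.70148485] [[588.3  83.7  18.9]
 [591.3 122.2  25.2]]
foot [462.79403029 127.21513721   9.60703754] [[429.6  81.6   3.2]
 [483
[... 442 characters left out ...]
]
75 11 [494.6 106.1  82.3] [488. 101.  76.] [497. 110.  88.]
90 13 [497.7 105.5  97.9] [477. 100.  90.] [500. 110. 104.]
105 12 [500.4 106.2 112.6] [482. 100. 106.] [502. 110. 119.]
120 11 [502.1 106.6 127.8] [481. 102. 121.] [505. 110. 133.]
135 15 [504.8 105.6 143.2] [487. 101. 136.] [507. 110. 150.]
150 34 [502.  104.2 160.5] [488. 100. 151.] [508. 110. 165.]
165 4 [499.5 106.4 165.6] [495. 105. 165.] [504. 107. 166.]
block [479.93423285 132.64127019  43.11471624] [[468.8  89.8  29.7]
 [490.5 203.9  57.1]]
far bracket [590.72160309 103.81013907  20.25438126] [[588.4  84.2  13.6]
 [593.1 124.6  26.4]]
foot [466.60043065 134.93222784   9.11943746] [[423.4  81.2   3.1]
 [484.5 201.8  25.1]]
```

```bash
cat >> h.py <<'E'
from scipy.spatial.transform import Rotation as Ro
def Rt(s): return Ro.from_euler('xyz',s['eef_rot']).as_matrix()
def plan(s,p,yaw=None):
    """tool-frame shift (cm) to world p and rotvec(deg) to x down, z along (cos yaw,sin yaw,0)"""
    R=Rt(s); dp=R.T@(np.array(p)-s['eef_pos'])/10
    x=np.array([0,0,-1.]);z=np.array([np.cos(yaw),np.sin(yaw),0]);G=np.stack([x,np.cross(z,x),z],1)
    return dp.round(2),np.degrees(Ro.from_matrix(R.T@G).as_rotvec()).round(1)
E
python3 - <<'E'
from h import *
from cell import manip
p,d,K,T=load('top0.npz'); W=cloud(d,K,T)
for lo,hi in ((140,160),(110,135),(60,100)):
    m=(d>0)&(W[...,2]>lo)&(W[...,2]<hi)&(W[...,0]>580)&(W[...,0]<760)&(W[...,1]>50)&(W[...,1]<250); print(lo,W[m].mean(0),W[m].min(0),W[m].max(0))
s=manip.read_state(); R=Rt(s); print(R.round(3))
for yaw in (np.pi/2,-np.pi/2,0,np.pi):
    print(yaw,plan(s,[440,104,190],yaw))
E
```

```text
140 [685.18113225 137.33619027 146.03040606] [671.17774499 122.04964215 140.01848099] [700.86579538 152.79758145 155.20276345]
110 [678.81220643 134.8446148  117.25821612] [661.87693692 113.62279425 110.07488465] [712.23011919 161.3499414  134.91629188]
60 [670.37368331 130.34994498  78.30335449] [663.32028577 113.7382853   60.05612201] [688.66440025 152.22579699  99.32134338]
[[-0.    -0.923  0.384]
 [-0.001  0.384  0.923]
 [-1.     0.    -0.001]]
1.5707963267948966 (array([  1.52, -36.65, -28.49]), array([-22.6,  -0.1,  -0. ]))
-1.5707963267948966 (array([  1.52, -36.65, -28.49]), array([ 1.574e+02, -0.000e+00,  1.000e-01]))
0 (array([  1.52, -36.65, -28.49]), array([67.4, -0.1,  0. ]))
3.141592653589793 (array([  1.52, -36.65, -28.49]), array([-1.126e+02, -0.000e+00, -1.000e-01]))
```

Candidates in the top view are:
- **Row tins:** plain steel at (264,210) front, (294,210) mid and (327,209) rear, standing in the track.
- **Look-alikes to leave alone:** yellow (228,291) and green (403,153).
- **Other steel things:** masala (414,278), large canisters (263,40), (313,35) and (363,35).
- **Flag:** upright, slightly leaning, at (220,230), with its foot at (225,240).

I choose the three steel tins in the track and the flag. The crop confirms both.

Request:
jog_arm(turn=[[-10.7,0,0],[-10.7,0,0],[-1.2,0,0],[0,0,0],[0,0,0],[0,0,0],[0,0,0],[0,0,0]], dp=[[0,0,0],[0,0,0],[0,0,0],[0.2,-2.7,-5.0],[0.2,-2.7,-5.0],[0.2,-2.7,-5.0],[0.2,-2.7,-5.0],[0.2,-2.7,-5.0]], gripper=[1,1,1,1,1,1,1,1], grip_force=20)

```text
clock: 1.1
eef_pos: [347.6, 252.2, 193.2]
eef_rot: [2.715, 1.567, -2.005]
wrist_force: [0.9, -0.2, -0.5]
finger_gap: 17.3
```

Run:
```python
from h import *
from cell import manip
s=manip.read_state(); print(s['eef_pos'],plan(s,[430,104,185],np.pi/2), Rt(s).round(3))
```

```text
[347.55526755 252.17046101 193.2397328 ] (array([  0.86,  -8.35, -14.76]), array([-0.4, -0.2, -0.1])) [[-0.002 -1.     0.007]
 [-0.003  0.007  1.   ]
 [-1.     0.002 -0.003]]
```

Request:
jog_arm(turn=[[-0.4,0,0],[0,0,0],[0,0,0],[0,0,0],[0,0,0]], dp=[[0.2,-2.1,-4.0],[0.2,-2.1,-4.0],[0.2,-2.1,-4.0],[0.2,-2.0,-2.8],[0,0,0]], gripper=[1,1,1,1,1])

```text
clock: 1.72
eef_pos: [432.0, 95.3, 185.4]
eef_rot: [2.827, 1.567, -1.911]
wrist_force: [-1.0, -0.2, -0.3]
finger_gap: 0.3
```

Request:
jog_arm(turn=[[0,0,0],[0,0,0],[0,0,0]], dp=[[2.5,0,0.9],[2.5,-2.0,0],[0,0,0]], gripper=[1,1,1])

```text
clock: 2.1
eef_pos: [451.6, 105.2, 134.6]
eef_rot: [2.885, 1.568, -1.86]
wrist_force: [-0.4, 0.3, 1.2]
finger_gap: 0.5
```

Run:
```python
from h import *
from cell import manip,camera,calibration
s=manip.read_state(); print(s['eef_pos'],s['wrist_force'],plan(s,[455,104,135],np.pi/2))
p,d=camera('wrist');cv2.imwrite('pics/w1.png',p[:,:,::-1])
for t in np.arange(0.15,1.6,0.15): print(round(t,2),475+100*np.sin(t)-12*np.cos(t)-8,36+100*np.cos(t)+12*np.sin(t))
```

```text
[451.62532944 105.24618725 134.58598201] [-0.41189385  0.25123704  1.21661351] (array([-0.04, -0.34, -0.11]), array([-1.9, -0.2, -0. ]))
0.15 470.0785603121274 136.67036538328742
0.3 485.0879827966267 135.07989139249665
0.45 499.6911881828909 131.26429664460244
0.6 513.5602199605875 125.30927117170825
0.75 526.3836095758476 117.3485520076621
0.9 537.8733713435004 107.56091974259624
1.05 547.771469984701 96.16618349630092
1.2 555.8556155430025 83.42024447927407
1.35 561.9442555375495 69.60934900322408
1.5 565.900652240393 55.04366000601897
```

View pics/w1.png

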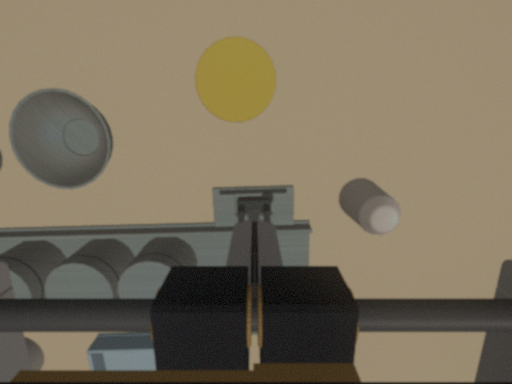

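Request:
jog_arm(turn=[[-1.9,0,0],[0,0,0],[0,0,0],[0,0,0],[0,0,0]], dp=[[-0.1,-1.8,0],[0.1,-1.5,0],[0.3,-1.5,0],[0.5,-1.4,0],[0,0,0]], gripper=[1,1,1,1,1])

```text
clock: 2.78
eef_pos: [512.9, 107.0, 132.4]
eef_rot: [-2.169, 1.568, -0.6]
wrist_force: [-0.9, -0.1, -0.8]
finger_gap: 0.2
```

```bash
cat > snap.py <<'E'
import sys; from h import *
from cell import camera,calibration
n,cam,u0,u1,v0,v1=sys.argv[1],sys.argv[2],*map(int,sys.argv[3:7])
p,d=camera(cam); np.savez(n+'.npz',p=p,d=d,**calibration(cam))
c=p[v0:v1,u0:u1,::-1]; f=min(780/c.shape[1],580/c.shape[0]); cv2.imwrite(f'pics/{n}.png',cv2.resize(c,None,fx=f,fy=f,interpolation=cv2.INTER_CUBIC))
E
python3 snap.py s2 scene 180 350 110 240
```

```text
(no output)
```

View pics/s2.png

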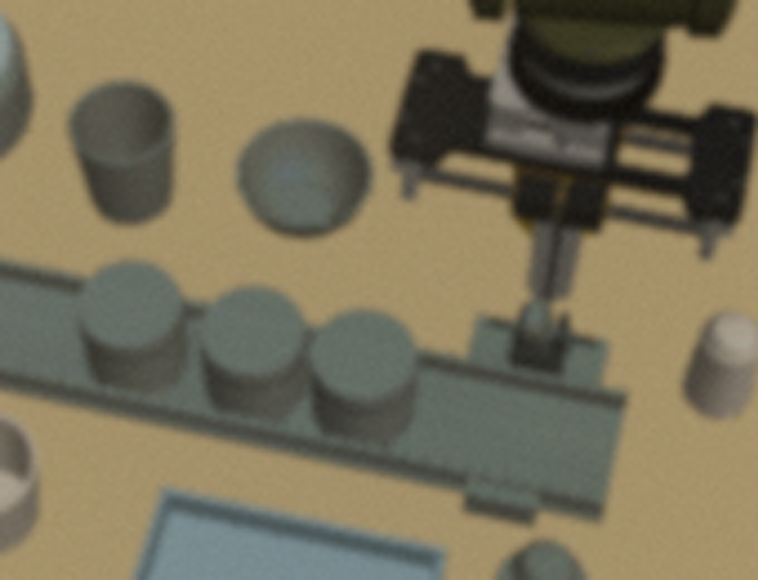

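Request:
jog_arm(turn=[[0,0,0],[0,0,0],[0,0,0],[0,0,0],[0,0,0]], dp=[[1.3,-1.3,0],[1.1,-1.2,-0.2],[1.2,-1.0,0],[1.3,-0.8,0],[0,0,0]], gripper=[1,1,1,1,1])

```text
clock: 3.45
eef_pos: [557.5, 105.4, 83.2]
eef_rot: [-1.758, 1.565, -0.189]
wrist_force: [-0.2, 0.5, -0.1]
finger_gap: 0.7
```

Request:
jog_arm(turn=[[0,0,0],[0,0,0],[0,0,0]], dp=[[1.3,-0.6,-0.1],[1.1,-0.4,0],[0,0,0]], gripper=[1,1,1])

```text
clock: 3.82
eef_pos: [567.9, 104.2, 57.5]
eef_rot: [-1.81, 1.566, -0.241]
wrist_force: [-0.5, -0.3, -0.3]
finger_gap: 0.3
```

```bash
python3 snap.py s3 scene 180 350 110 240;python3 snap.py t3 top 180 350 150 270
```

```text
(no output)
```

View pics/s3.png

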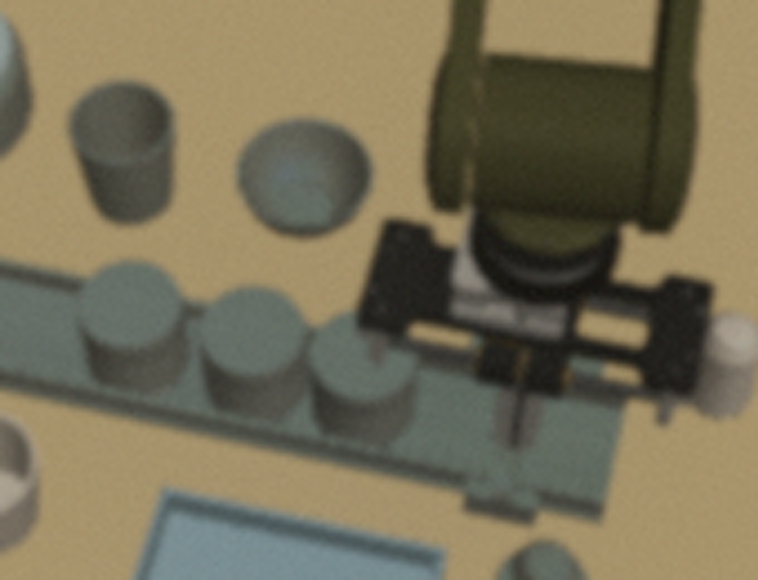

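View pics/t3.png

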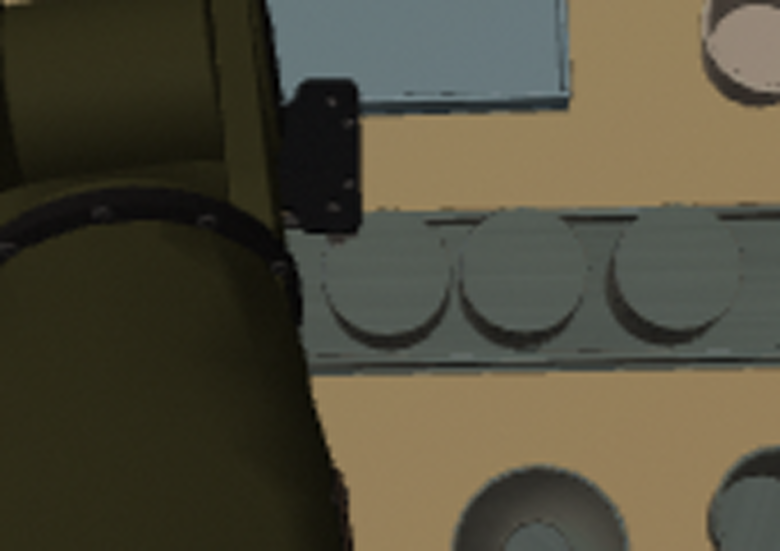

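Request:
jog_arm(turn=[[0,0,0],[0,0,0],[0,0,0]], dp=[[0.6,0,0],[0.4,0,0],[0,0,0]], gripper=[1,1,1])

```text
clock: 4.3
eef_pos: [568.6, 104.2, 48.7]
eef_rot: [-1.687, 1.563, -0.118]
wrist_force: [-0.4, -0.4, 0.7]
finger_gap: 0.6
```

Request:
jog_arm(turn=[[0,0,0],[0,0,0]], dp=[[0.2,0,0],[0,0,0]], gripper=[1,1])

```text
clock: 4.55
eef_pos: [569.0, 104.3, 47.2]
eef_rot: [-1.662, 1.561, -0.093]
wrist_force: [0.2, 0.0, 2.6]
finger_gap: 0.7
```

Request:
jog_arm(turn=[[0,0,0],[0,0,0]], dp=[[0.2,0,0],[0.2,0,0]], gripper=[1,1])

```text
clock: 4.8
eef_pos: [570.3, 104.4, 44.5]
eef_rot: [-1.611, 1.558, -0.041]
wrist_force: [-0.3, -0.3, 11.0]
finger_gap: 0.8
```

Request:
jog_arm(turn=[[0,0,0],[0,0,0],[0,0,0],[0,0,0],[0,0,0],[0,0,0],[0,0,0]], dp=[[-3,0,0],[-5,0,0],[0,0.6,-5.5],[0,0.6,-5.5],[0,0.6,-5.5],[0,0.6,-5.5],[0,0,0]], gripper=[1,1,1,1,1,1,1])

```text
clock: 5.68
eef_pos: [542.3, -121.3, 124.9]
eef_rot: [-1.667, 1.563, -0.096]
wrist_force: [0.2, 1.2, 0.0]
finger_gap: 0.5
```

```bash
python3 snap.py s4 scene 180 350 110 240;python3 snap.py t4 top 180 350 150 270
python3 - <<'E'
from h import *
from cell import manip
s=manip.read_state(); print(s['eef_pos'],plan(s,[536,-205,120],np.pi/2))
for n in ('t4.npz','s4.npz'):
    p,d,K,T=load(n); W=cloud(d,K,T)
    m=(d>0)&(W[...,2]>30)&(W[...,2]<60)&(W[...,0]>505)&(W[...,0]<625)&(W[...,1]>80)&(W[...,1]<130); P=W[m]
    print(n,len(P),np.percentile(P,[1,50,99],0).round(1)); print(np.polyfit(P[:,0],P[:,2],1),np.polyfit(P[:,0],P[:,1],1))
    q=P[P[:,2]>44]; print(np.percentile(q[:,1],[2,10,50,90,98]))
E
```

```text
[ 542.75926481 -118.45930809  124.91890617] (array([ 0.49,  0.71, -8.65]), array([ 0.2, -0. ,  0.4]))
t4.npz 210 [[505.6  98.5  41. ]
 [553.6 103.4  47. ]
 [603.1 108.5  52.7]]
[-2.07068825e-02  5.84328260e+01] [-1.44721733e-03  1.04191591e+02]
[ 98.49341449  98.75060611 103.3331     108.07257646 108.22477534]
s4.npz 148 [[506.   99.7  32.9]
 [560.9 104.9  47.2]
 [605.5 109.6  53. ]]
[-4.26852484e-02  7.01706647e+01] [-4.80988469e-03  1.07477791e+02]
[ 99.73048412 100.66995777 104.57518196 108.60914536 109.37446251]
```

View pics/s4.png

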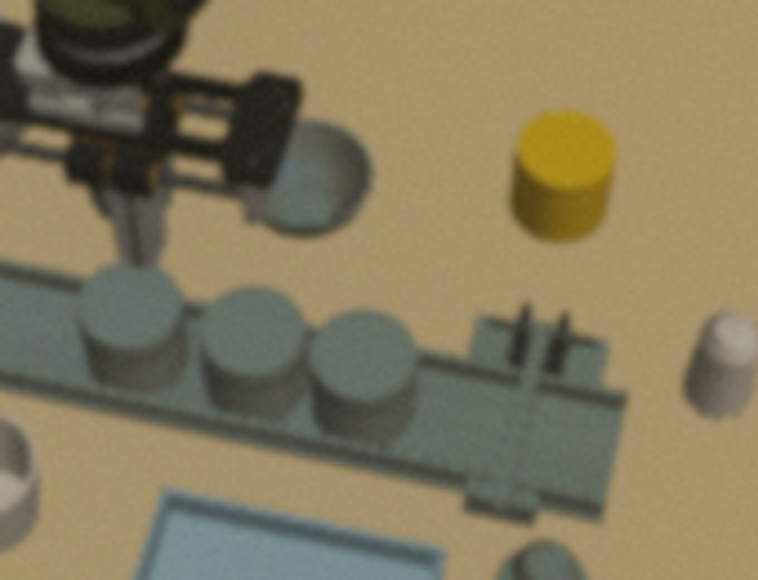

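View pics/t4.png

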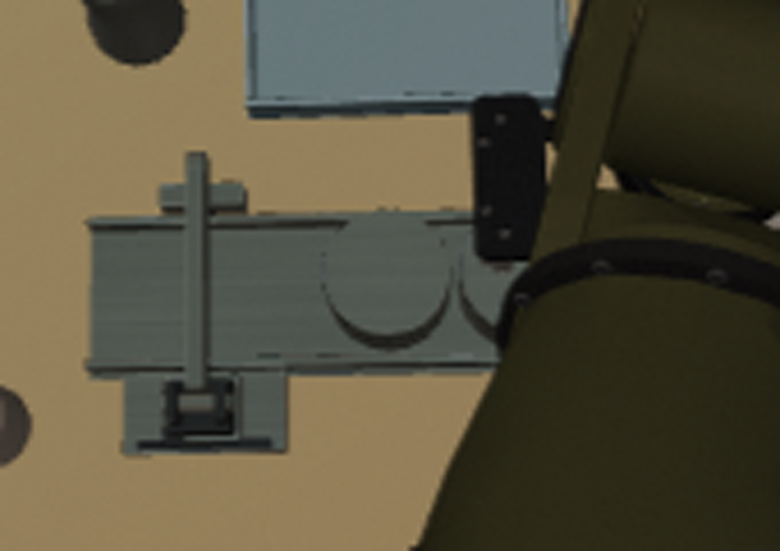

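Request:
jog_arm(turn=[[0.2,0,0.4],[0,0,0],[0,0,0],[0,0,0],[0,0,0]], dp=[[0,0.3,-4.5],[0,0.3,-4.3],[4.5,0,0],[4.0,0,0],[0,0,0]], gripper=[1,1,1,1,1])

```text
clock: 6.4
eef_pos: [538.9, -201.9, 37.9]
eef_rot: [-0.748, 1.57, 0.831]
wrist_force: [0.2, -0.6, 0.6]
finger_gap: 0.5
```

Run:
```python
from h import *
from cell import manip
s=manip.read_state(); print(s['eef_pos'],plan(s,[536,-195,16],np.pi/2),s['wrist_force'])
```

```text
[ 538.93367882 -201.91046197   37.90136367] (array([2.19, 0.29, 0.69]), array([0.5, 0. , 0. ])) [ 0.23800355 -0.63382269  0.55334832]
```

Request:
jog_arm(turn=[[0.5,0,0],[0,0,0],[0,0,0]], dp=[[1.2,0.3,0],[0.8,0,0.3],[0,0,0]], gripper=[1,1,1])

```text
clock: 6.78
eef_pos: [537.7, -197.6, 20.0]
eef_rot: [-1.801, 1.567, -0.229]
wrist_force: [-0.6, -0.9, 0.2]
finger_gap: 0.6
```

```bash
python3 snap.py s5 scene 130 300 130 240
python3 - <<'E'
from h import *
from cell import manip
s=manip.read_state(); print(s['eef_pos'],plan(s,[536,-195,16],np.pi/2),s['wrist_force'])
E
```

```text
[ 537.83823283 -197.83769628   20.32656411] (array([0.43, 0.19, 0.28]), array([ 0.1, -0.1,  0.3])) [ 0.14505036  0.24393513 -0.48106075]
```

View pics/s5.png

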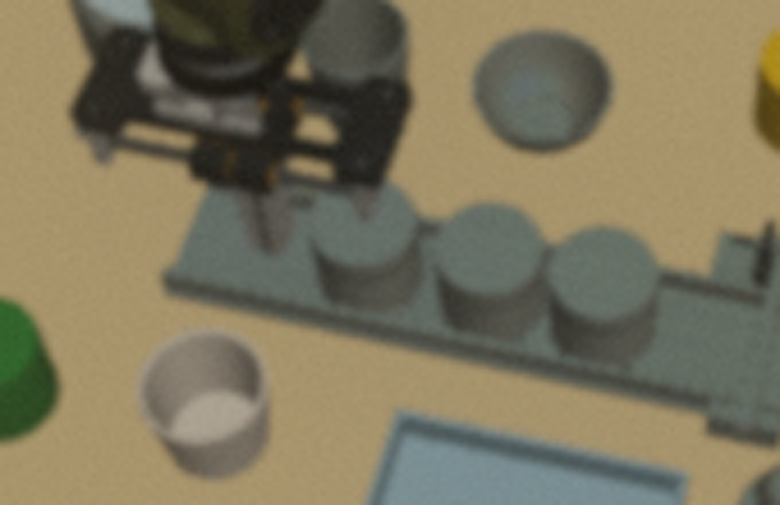

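Request:
jog_arm(turn=[[0,0,0.3],[0,0,0],[0,0,0],[0,0,0],[0,0,0]], dp=[[0.3,0.1,0.7],[0,0,0.7],[0,0,0.6],[0,0,0.6],[0,0,0.6]], gripper=[1,1,1,1,1])

```text
clock: 7.45
eef_pos: [537.3, -164.3, 18.4]
eef_rot: [-2.751, 1.568, -1.179]
wrist_force: [-0.2, -2.6, 0.5]
finger_gap: 0.1
```

Request:
jog_arm(turn=[[0,0,0],[0,0,0],[0,0,0],[0,0,0]], dp=[[0,0,0.6],[0,0,0.6],[0,0,0.6],[0,0,0.6]], gripper=[1,1,1,1])

```text
clock: 7.95
eef_pos: [537.3, -138.9, 18.3]
eef_rot: [-2.758, 1.568, -1.186]
wrist_force: [0.1, -2.6, 0.0]
finger_gap: -0.1
```

```bash
cat > st.py <<'E'
from h import *
from cell import manip
s=manip.read_state(); print(s['eef_pos'].round(2),s['wrist_force'].round(2),plan(s,[536.5,-105,18],np.pi/2),Rt(s)[:,2].round(3))
E
python3 st.py
```

```text
[ 537.3  -138.87   18.34] [ 0.05 -2.64  0.  ] (array([0.02, 0.08, 3.39]), array([ 0.1, -0.2,  0.1])) [-0.001  1.    -0.003]
```

Request:
jog_arm(turn=[[0,0,0],[0,0,0],[0,0,0],[0,0,0],[0,0,0]], dp=[[0,0,0.5],[0,0,0.4],[0,0,0.4],[0,0,0.4],[0,0,0.3]], gripper=[1,1,1,1,1])

```text
clock: 8.57
eef_pos: [537.3, -117.4, 18.3]
eef_rot: [-2.751, 1.568, -1.179]
wrist_force: [0.2, -2.9, -0.0]
finger_gap: 0.4
```

```bash
python3 snap.py s6 scene 180 350 130 240; python3 st.py
python3 - <<'E'
from h import *
p,d,K,T=load('s6.npz'); W=cloud(d,K,T)
m=(W[...,2]>54)&(W[...,2]<72)&(d>0)&(W[...,0]>500)&(W[...,0]<575)&(abs(W[...,1])<150)
k,l,s,cc=cv2.connectedComponentsWithStats(m.astype(np.uint8))
for i in range(1,k):
    if s[i,4]>60: P=W[l==i]; print(s[i],P.mean(0).round(1),P.min(0).round(0),P.max(0).round(0))
E
```

```text
[ 537.27 -117.07   18.28] [-0.58 -1.04 -0.39] (array([0.02, 0.07, 1.21]), array([ 0.1, -0.2,  0.1])) [-0.002  1.    -0.003]
[ 211  177   81   29 1216] [540.4  -4.1  63.1] [ 503. -128.   54.] [569.  88.  71.]
```

View pics/s6.png

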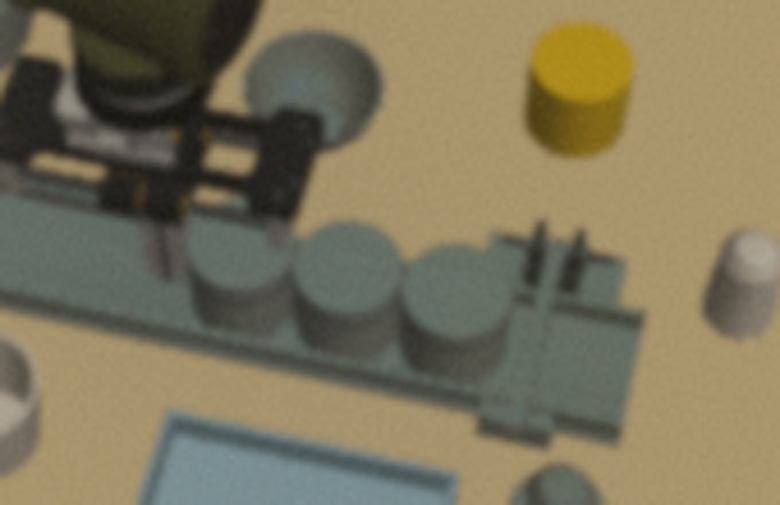

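Request:
jog_arm(turn=[[0,0,0],[0,0,0],[0,0,0]], dp=[[0,0,0.2],[0,0,0.2],[0,0,0.15]], gripper=[1,1,1])

```text
clock: 9.0
eef_pos: [537.3, -111.4, 18.3]
eef_rot: [-2.758, 1.568, -1.186]
wrist_force: [0.3, -2.5, 0.2]
finger_gap: 0.7
```

Request:
jog_arm(turn=[[0,0,0],[0,0,0]], dp=[[0,0,0.1],[0,0,0.1]], gripper=[1,1])

```text
clock: 9.25
eef_pos: [537.3, -109.3, 18.3]
eef_rot: [-2.759, 1.568, -1.187]
wrist_force: [-0.2, -2.6, -0.5]
finger_gap: 0.3
```

Request:
jog_arm(turn=[[0,0,0]], dp=[[0,0,0.1]], gripper=[1])

```text
clock: 9.38
eef_pos: [537.3, -108.2, 18.3]
eef_rot: [-2.761, 1.568, -1.189]
wrist_force: [0.8, -2.3, 0.0]
finger_gap: -0.0
```

Request:
jog_arm(turn=[[0,0,0]], dp=[[0,0,0.1]], gripper=[1])

```text
clock: 9.5
eef_pos: [537.3, -107.2, 18.3]
eef_rot: [-2.773, 1.568, -1.201]
wrist_force: [0.0, -2.3, -0.4]
finger_gap: 0.4
```

Request:
jog_arm(turn=[[0,0,0]], dp=[[0,0,0.07]], gripper=[1])

```text
clock: 9.62
eef_pos: [537.3, -106.5, 18.3]
eef_rot: [-2.768, 1.568, -1.196]
wrist_force: [0.3, -2.9, -0.1]
finger_gap: 0.6
```

Request:
jog_arm(turn=[[0,0,0]], dp=[[0,0,0.05]], gripper=[1])

```text
clock: 9.75
eef_pos: [537.3, -105.9, 18.3]
eef_rot: [-2.76, 1.568, -1.188]
wrist_force: [0.9, -3.0, 0.4]
finger_gap: 0.4
```

Request:
jog_arm(turn=[[0,0,0]], dp=[[0,0,0.05]], gripper=[1])

```text
clock: 9.88
eef_pos: [537.3, -105.5, 18.3]
eef_rot: [-2.753, 1.567, -1.181]
wrist_force: [-0.2, -3.7, -0.1]
finger_gap: 0.2
```

Request:
jog_arm(turn=[[0,0,0]], dp=[[0,0,0.05]], gripper=[1])

```text
clock: 10.0
eef_pos: [537.3, -105.1, 18.3]
eef_rot: [-2.787, 1.567, -1.214]
wrist_force: [-0.9, -6.2, 0.1]
finger_gap: 0.4
```

Request:
jog_arm(turn=[[0,0,0]], dp=[[0,0,0.05]], gripper=[1])

```text
clock: 10.12
eef_pos: [537.3, -104.9, 18.4]
eef_rot: [-2.779, 1.567, -1.207]
wrist_force: [0.3, -6.5, -1.3]
finger_gap: 0.3
```

Request:
jog_arm(turn=[[0,0,0]], dp=[[0,0,0.05]], gripper=[1])

```text
clock: 10.25
eef_pos: [537.3, -104.6, 18.4]
eef_rot: [-2.791, 1.566, -1.219]
wrist_force: [-0.8, -7.0, 0.4]
finger_gap: 0.4
```

Request:
jog_arm(turn=[[0,0,0]], dp=[[0,0,0.05]], gripper=[1])

```text
clock: 10.38
eef_pos: [537.4, -104.5, 18.4]
eef_rot: [-2.794, 1.566, -1.222]
wrist_force: [-0.1, -7.0, -0.3]
finger_gap: 0.3
```

Request:
jog_arm(turn=[[0,0,0]], dp=[[0,0,0.07]], gripper=[1])

```text
clock: 10.5
eef_pos: [537.5, -104.3, 18.5]
eef_rot: [-2.792, 1.565, -1.22]
wrist_force: [-0.0, -7.8, 0.2]
finger_gap: 0.5
```

Request:
jog_arm(turn=[[0,0,0]], dp=[[0,0,0.08]], gripper=[1])

```text
clock: 10.62
eef_pos: [537.5, -104.0, 18.6]
eef_rot: [-2.784, 1.564, -1.212]
wrist_force: [-0.1, -8.6, -0.2]
finger_gap: 0.6
```

Request:
jog_arm(turn=[[0,0,0]], dp=[[0,0,0.1]], gripper=[1])

```text
clock: 10.75
eef_pos: [537.6, -103.6, 18.6]
eef_rot: [-2.786, 1.563, -1.215]
wrist_force: [0.4, -9.4, -1.0]
finger_gap: 0.3
```

Request:
jog_arm(turn=[[0,0,0]], dp=[[0,0,0.1]], gripper=[1])

```text
clock: 10.88
eef_pos: [537.7, -103.4, 18.8]
eef_rot: [-2.781, 1.562, -1.21]
wrist_force: [-0.3, -9.9, 0.2]
finger_gap: 0.4
```

Request:
jog_arm(turn=[[0,0,0],[0,0,0]], dp=[[0,0,0.09],[0,0,0.08]], gripper=[1,1])

```text
clock: 11.12
eef_pos: [537.9, -103.3, 19.0]
eef_rot: [-2.789, 1.56, -1.218]
wrist_force: [0.1, -9.3, -1.4]
finger_gap: 0.4
```

Request:
jog_arm(turn=[[0,0,0],[0,0,0]], dp=[[0,0,0.08],[0,0,0.08]], gripper=[1,1])

```text
clock: 11.38
eef_pos: [538.1, -103.4, 19.1]
eef_rot: [-2.805, 1.557, -1.234]
wrist_force: [-1.2, -10.2, -1.0]
finger_gap: 0.5
```

```bash
python3 snap.py s7 scene 180 350 130 240; python3 st.py
```

```text
[ 538.09 -103.42   19.16] [  0.18 -10.2   -0.9 ] (array([ 0.12,  0.16, -0.16]), array([-0. , -0.7,  0.3])) [ 0.     1.    -0.013]
```

View pics/s7.png

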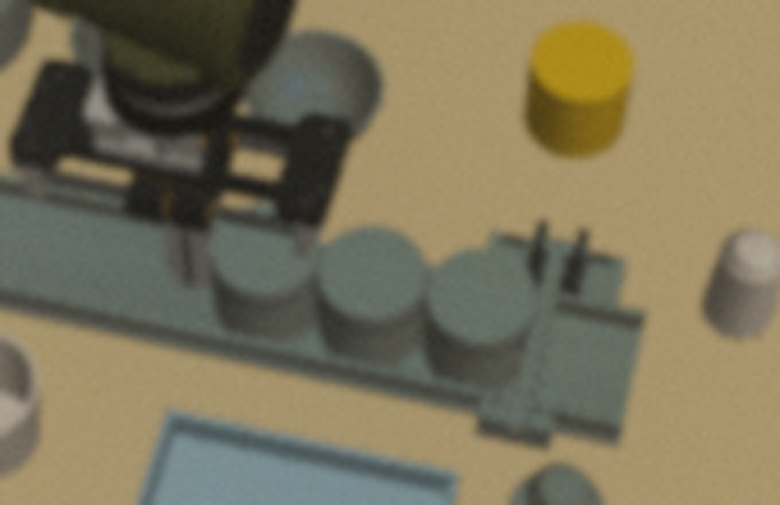

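Request:
jog_arm(turn=[[0,0,0],[0,0,0],[0,0,0],[0,0,0]], dp=[[0,0,0.05],[0,0,0.02],[0,0,0],[0,0,-0.04]], gripper=[1,1,1,1])

```text
clock: 11.92
eef_pos: [538.0, -104.5, 19.1]
eef_rot: [-2.831, 1.556, -1.261]
wrist_force: [-0.9, -3.5, -0.9]
finger_gap: 0.7
```

Request:
jog_arm(turn=[[0,0,0],[0,0,0],[0,0,0],[0,0,0]], dp=[[0,0,-0.05],[0,0,-0.06],[0,0,-0.1],[0,0,-0.2]], gripper=[1,1,1,1])

```text
clock: 12.42
eef_pos: [537.9, -108.0, 19.0]
eef_rot: [-2.837, 1.557, -1.267]
wrist_force: [0.0, -0.6, -0.8]
finger_gap: 0.8
```

Request:
jog_arm(turn=[[0,0,0],[0,0,0],[0,0,0],[0,0,0],[0,0,0],[0,0,0]], dp=[[0,0,-0.6],[0,0,-2.5],[-4,0,-1],[-5,0,0],[-5,0,0],[0,0,0]], gripper=[1,1,1,1,1,1])

```text
clock: 13.18
eef_pos: [536.9, -149.9, 163.6]
eef_rot: [-2.874, 1.558, -1.304]
wrist_force: [-0.0, 0.0, -0.0]
finger_gap: 0.2
```

Request:
jog_arm(turn=[[0,0,0],[0,0,0],[0,0,0],[0,0,0],[0,0,0]], dp=[[-2,2,-5],[-2,2,-5],[0,2,-5],[0,2,-5],[0,0,0]], gripper=[1,1,1,1,1])

```text
clock: 13.8
eef_pos: [452.8, -355.0, 201.9]
eef_rot: [3.01, 1.562, -1.702]
wrist_force: [-0.2, 0.0, 0.1]
finger_gap: 0.5
```

```bash
python3 snap.py t8 top 170 400 110 300; python3 snap.py s8 scene 110 350 100 280
python3 - <<'E'
from h import *
for n in ('t8.npz','s8.npz'):
    p,d,K,T=load(n); W=cloud(d,K,T)
    m=(W[...,2]>54)&(W[...,2]<72)&(d>0)&(W[...,0]>500)&(W[...,0]<575)&(abs(W[...,1])<150)
    P=W[m]; print(n,np.percentile(P,[0.5,99.5],0).round(1),P.mean(0))
    for c in (67,3,-61):
        q=P[abs(P[:,1]-c)<31]; print(c,q.mean(0).round(1),q[:,2].std().round(2),(np.polyfit(q[:,1],q[:,2],1)[0]).round(3),(np.polyfit(q[:,0],q[:,2],1)[0]).round(3))
    m=(d>0)&(W[...,2]>44)&(W[...,2]<53)&(W[...,0]>572)&(W[...,0]<600)&(W[...,1]>80)&(W[...,1]<130); print('flag y',np.percentile(W[m],[2,50,98],0).round(1))
E
```

```text
t8.npz [[505.2 -89.4  55.7]
 [566.9  97.   68.3]] [535.69217135   3.05976469  63.2596999 ]
67 [535.8  67.2  63.2] 2.26 0.007 0.002
3 [535.7   3.5  63.2] 2.04 -0.006 -0.002
-61 [535.6 -60.3  63.3] 2.16 -0.001 0.017
flag y [[573.5  98.5  44.2]
 [587.8 103.3  47. ]
 [599.5 108.1  51.4]]
s8.npz [[505.6 -88.   54.4]
 [567.7  98.3  68.2]] [538.56881465   6.31459748  63.15291088]
67 [538.6  68.1  63.1] 2.52 0.002 -0.034
3 [538.7   4.9  63.3] 2.33 -0.007 -0.042
-61 [538.5 -59.1  63.1] 2.47 -0.007 -0.026
flag y [[573.  100.4  44.4]
 [586.5 105.   47.8]
 [598.5 109.5  51.6]]
```

View pics/t8.png

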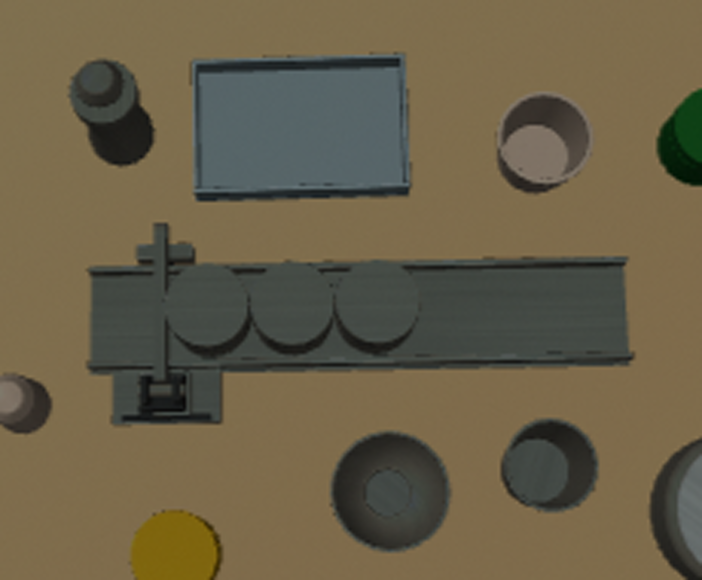

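View pics/s8.png

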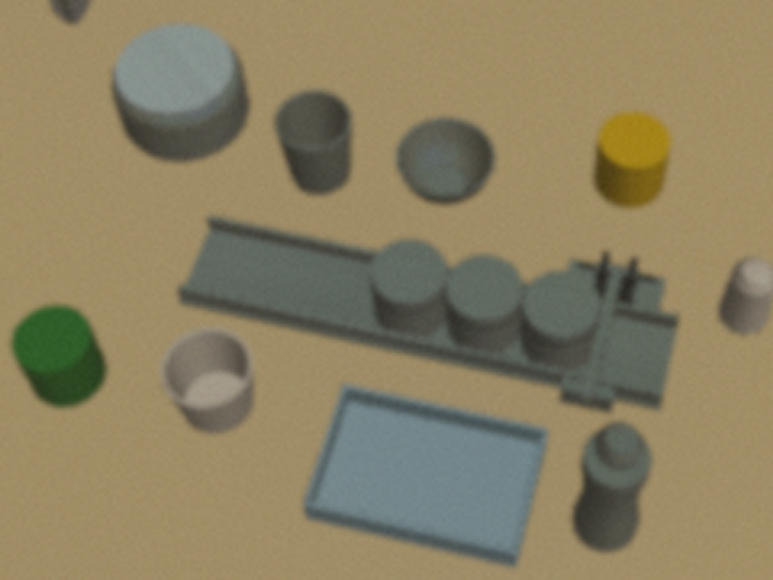

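The top view shows the row closed up at (208,305), (292,305) and (377,305), against the lowered flag at (161,305). The scene view agrees, and nothing else has moved.

```bash
python3 -c "
from cell import order; print(order.sign_off())"
```

```text
the job is handed in; nothing more can be done
None
```

The flag is down across the track, the three tins stand closed up against it, and I handed the job in at about 14 s. No verdict was reported.

- **Flag:** I swept it down with the shut fingers and pressed it onto its end stop (11 N). Both cameras showed it lying level afterwards.
- **Row:** I pushed from the rear tin. Drag was about 2.6 N, and the tins met the flag with its face at about world y = 99.
- **Press:** I pressed to 9–10 N at the wrist for about 0.7 s. Taking off the drag, that is roughly 7–7.5 N at the flag. I then eased off and backed away.
- **Last checks:** Tin centres measured about 64 mm apart in both views, the tops were level, and the tins stood centred in the track. The front tin's edge was at the flag face within camera accuracy. The other kitchen things looked unmoved to the eye.
- **Not checked or disagreeing:**
    - The contact force left after letting go could not be measured.
    - The tool moved about 2 mm after contact, where 1 mm would match 8 N. I put the rest down to give in the arm and fingers, because the wrist read no more than 10.2 N throughout.
    - The two cameras differed by 1–3 mm, about their stated accuracy.

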